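Index the length stop of the baguette board at the round sign and lock it

TASK

Set the baguette cutting guide for the next order: with a fingertip, push the length stop leftward along its rail until it clicks into the notch of the clip that carries the round sign (riding over the other clip if that one comes first), then press the stop's raised lock lever down flat so that it cannot be knocked out of the notch while cutting. Only push and press: do not pinch the stop or its lever, do not press the lever before the stop has clicked in, and leave the jars and other things round the board where they are.

Things in the scene. Friction and masses are not known exactly. Their poses are not given: they have to be found in the camera images.
- board: Baguette cutting guide, fixed: beech bed 170 (x) x 530 (y) x 22 mm; origin at the centre of its underside, x away from the robot, y to the left along the rail, z up. A fence along x +55 mm carries an aluminium rail 30 mm wide, centre line x +55, top at z 86, from y -250 to +186 mm. Position and yaw differ from run to run.
- stop (a joint): Length stop on the rail: travel in m, 0 at the right end, growing to the left (board +y), at most 0.36. Board y of its middle = -0.215 m + this value. Starts within 40 mm of the right end. Slides with about 2 N (dry friction plus 12 N per m/s). A sprung ball in its middle rides on the rail's top and drops into a clip's notch. When not touched, it stays where it is.
- stop_index (a point): Middle of the stop on the rail's top face (the ball's line); axes as the board's. Seated in a clip, it lies on that clip's seat point.
- stop_push (a point): Centre of the flat upright right end face of the stop, the face to push: 44 mm (x) by 36 mm (z), 31 mm right of the stop's middle, 26 mm above the rail's top. The block is 62 mm long; its top is 44 mm above the rail, a screw head 4 mm higher. A steel flag hangs in front of the fence at its left half, reaching 99 mm in front of the rail's centre line, all below the rail's top.
- stop_right_face: Grey right-hand end plate of the stop (44 x 5 x 36 mm), origin at its centre.
- stop_left_face: Grey left-hand end plate of the stop (44 x 5 x 36 mm), origin at its centre.
- stop_front_face: Grey front plate of the stop (4 x 50 x 36 mm), origin at its centre.
- stop_back_face: Grey back plate of the stop (4 x 50 x 36 mm), origin at its centre.
- round_seat (a point): Notch of the round-sign clip, at the rail's top; axes as the board's. The clip is a steel hump on the rail, 42 mm long (y), 22 wide, up to 8 high; at its back a white round sign 48 mm across leans back 35 degrees, centre 63 mm behind the rail's centre line, 30 mm above its top (top edge 50). Its place along the rail, and which clip comes first, differ from run to run.
- square_seat (a point): Notch of the other clip, alike but with a square sign 44 x 44 mm: not the one wanted. Feel of both: from 21 mm before the notch the push rises to about 6 N, up to a crest 7 mm before the notch; past it the push falls to nothing and the ball draws the stop the last 4 mm in, away from the finger. Leaving takes about 11 N, then the stop jumps a few mm. Notches 75 mm or more apart.
- lock (a joint): Steel lock lever on the front of the stop, hinged on a level axis parallel to the rail: 0 raised (30 degrees up, pointing at the robot), 0.524 rad pressed flat (level), against a firm stop. Friction keeps it where it is left; it starts within 0.06 rad of raised. Pressing takes about 3 to 5 N at the pad. Flat, its toe stands between two prongs of the clip and bars the stop; off the notch the prongs bar the lever.
- lock_pivot (a point): Hinge axis of the lock lever: 32 mm in front of the rail's centre line (board -x), 34 mm above the rail's top, at the stop's middle.
- lock_pad (a point): Top of the round pad (22 mm across) near the lever's end, 63 mm from the hinge axis; the lever ends 74 mm from the axis and is 22 mm wide, 27 with its thin rubber edges. Flat, this point is 41 mm above the rail's top, 95 mm in front of the rail's centre line.
- lock_left_edge: Rubber edge along the left side of the lock lever; origin at the hinge axis.
- lock_right_edge: Rubber edge along the right side of the lock lever; origin at the hinge axis.
- honey_jar: Jar with green lid, 64 x 68 x 84 mm, loose, behind the rail; origin at the centre of its underside.
- jam_jar_1: Jar with red lid, 65 x 65 x 97 mm, loose, behind the rail; origin at the centre of its underside.
- muffin: Muffin in a paper case, 85 x 84 x 73 mm, loose, behind the rail's left end; origin at the centre of its underside.
- espresso_cup: Small white cup with handle, 60 x 87 x 56 mm, loose, right of the board; origin at the centre of its underside.
- salt_shaker: Salt shaker, 44 x 44 x 90 mm, loose, right of the board; origin at the centre of its underside.
- till_roll_1: White paper till roll standing on end, 53 x 53 x 57 mm, loose, right of the board; origin at the centre of its underside.

How it is judged (in metres and radians):
On the way, in this order (a step that is already met when the one before it is completed fails the run):
1. the stop sits still in the notch of the round-sign clip, its lock lever still up (y of stop_index in the frame of round_seat between -0.003 and 0.003 m and velocity of joint stop between -0.004 and 0.004 m/s and value of joint lock below 0.25 rad), for 0.3 s.
2. the lock lever is pressed down flat (y of stop_index in the frame of round_seat between -0.003 and 0.003 m and value of joint lock above 0.47 rad), for 0.2 s.
At the end, for the whole second after the job is handed in: The stop's middle is within 3 mm of the round-sign clip's notch along the rail and at rest, and its lock lever is flat (more than 0.47 of 0.524 rad) and at rest (all of step 2 and velocity of joint stop between -0.004 and 0.004 m/s and velocity of joint lock between -0.05 and 0.05 rad/s); the robot touches nothing.
It fails at once if the lock lever is pressed down while the stop is not in the round-sign clip's notch (value of joint lock above 0.3 rad and (y of stop_index in the frame of round_seat above 0.005 m or y of stop_index in the frame of round_seat below -0.005 m)).
It fails at once if the stop or its lock lever is pinched between the fingers ((contact force between the fingers and stop_left_face above 1.5 N and contact force between the fingers and stop_right_face above 1.5 N) or (contact force between the fingers and stop_front_face above 1.5 N and contact force between the fingers and stop_back_face above 1.5 N) or (contact force between the fingers and lock_left_edge above 1.5 N and contact force between the fingers and lock_right_edge above 1.5 N)).
It fails at once if one of the loose things round the board is moved by more than 25 mm or lifted (distance of any of honey_jar, jam_jar_1, muffin, espresso_cup, salt_shaker, till_roll_1 from where it was at the start of the episode above 0.025 m).
It also fails if it takes over 58 s, if anything falls off the work surface, if the arm or the gripper's body presses on something with over 40 N, if the wrist force passes 120 N, or if a joint passes its speed limit or range.

ROBOT

A 7-joint arm with a two-finger parallel gripper is mounted at the origin on a cart in front of the work surface, level with it; the furniture and walls round the work are solid. World frame = base frame: x ahead of the robot, y to its left, z up, the work surface at z = 0. Lengths are in mm, angles in rad, forces in N, time in s.
With the tool pointing down it reaches from about 400 to 850 mm from the base axis. Payload 6.9 kg.
Tool frame: the origin (TCP) lies on the centre line of the jaws, within the pads' length; the fingertips stand 19 mm ahead of it and the grasp point (between the pads) is the TCP (env.tips_ahead is the distance from the TCP to the fingertips, in mm); z points along the fingers, y is the line along which they close (so a half turn about z gives the same grasp; the last joint's range is limited). The gripper opens to 85 mm and grips with 20 to 120 N. Pads are 22 mm wide; open, the fingers measure 114 mm over their backs; the gripper's body (76 mm by 85 mm) begins 54 mm behind the grasp point. The pads swing forward as they close: fully open they stand 13 mm farther back than shut.
Start: joints at [0.105, 0.507, -0.238, 1.5, 0.126, 1.149, -0.155], TCP at [624.99, -0.026, 250.275] pointing down, gripper open.
Joint ranges: [-3.08, 3.08], [-0.24, 2.05], [-1.43, 1.35], [0, 2.5], [-1.52, 4.66], [0.17, 1.96], [-2.89, 2.89]. Speed limits (rad/s): [2.39, 2.39, 3.14, 3.14, 3.14, 3.14, 3.14].

INTERFACE

Orientations are given as a rotation vector (axis times angle).
In Python, from workcell import env, optics gives the robot as it stands.
- The arm moves only by the tool servo_tool, never from a script. Its arguments are lists of equal length, an entry for each row: "translation": the shift along the world's x, y, z each as a share of 10 cm, from -1 to 1, a list of three; "spin": the turn about the world's z as a share of 2 rad, from -1 to 1. In form: {"translation": [[x, y, z], ...], "spin": [spin, ...]}. A call has 1 to 5 rows; each row is the pose to reach, as a shift and turn from the pose commanded when the call began; what a row does not reach only later rows make up. A row lasts 1/8 s, in which the tool goes at most 62.5 mm and 10.7 degrees, less where a joint would pass 70% of its speed; a pose out of reach is approached as far as the arm can. A call with a number of a shift or a turn outside -1 to 1 is refused whole. A call with a gripper value outside its range is refused whole. "fingers" is the opening in per cent of the stroke, from 0 (shut) to 100 (fully open), set as the call begins (left out, the last holds). The fingers move at their own pace and stop on an object; the grip force is fixed at half the most. Time passes only in rows, so rows that repeat a pose let the fingers close. It gives the time, the measured TCP pose, the force, the opening and the grip force at its end, in the units of the state.
- env.observe(): the state, without advancing time (a new reading comes with each control period).
- optics.read_camera(name): name is "scene" or "side" or "wrist"; returns a dict with "img" (420x560x3 uint8, red, green, blue), "z_map" (420x560 float32, mm along the optical axis (not along the pixel's ray), 0 where there is no reading), "intrinsics" (3x3 intrinsics, pixels), "rvec" (rotation vector, rad) and "tvec" (3), from world to camera coordinates, as OpenCV has them; the wrist camera has in their place "tool_from_camera" (4x4, takes a point from camera to tool coordinates, whose origin is the TCP and whose axes are the flange's). Camera axes: x right, y down, z forward; pixel columns grow to the right and rows downward; lengths in mm; the calibration is good to about 2 mm. The wrist camera is an equidistant fisheye: a pixel r from the principal point sees the ray r / f radians off the axis. A picture is of the moment at which its call begins: read the wrist's pose just before it.
- env.finish_job(): hands the job in; it is judged then, once.
The state is a dict: "time_s": time; "q": joint angles; "dq": joint speeds; "tau": joint torques, N m; "tool_pos": TCP position; "tool_rot": TCP orientation; "ft_force": force on the tool from outside, world axes, zero at the start; "ft_torque": the same for the moment, N m; "grip_width": finger opening in mm; "grasp_force": force on a finger pad.
Only numpy, scipy, OpenCV 4.12 (cv2) and the standard library are available. Lean on these libraries where they do the work, as an engineer would, in place of code of your own. Each camera call takes 0.05 s, during which the arm holds its last target. There are 200 camera calls.

## Working session

There is one attempt and no reset: what is moved stays moved. The work goes in short steps, Python scripts to look and compute and a tool call to move; the robot and the scene stay as the last step left them, time stands still between calls to the robot, and variables do not carry over. Pictures are saved under pics/ and viewed, at most 10 in all, crops included, and the job is handed in when it is done.

Besides the shell and the picture viewer there is one more tool, called after "Call:" as name([rows], argument=value, ...), one row to a line, values as JSON. servo_tool: Moves the arm, as the interface text tells. Its arguments: {"type":"object","properties":{"translation":{"type":"array","items":{"type":"array","items":{"type":"number"}}},"spin":{"type":"array","items":{"type":"number"}},"fingers":{"type":"number"}},"required":["translation","spin"]}

```bash
mkdir -p pics
cat > h.py <<'E'
import numpy as np,cv2
from workcell import env,optics
def cam(n):
    c=optics.read_camera(n); np.savez('%s.npz'%n,**c); return c
def cloud(c):
    z=c['z_map'];K=c['intrinsics'];v,u=np.mgrid[:z.shape[0],:z.shape[1]]
    p=np.stack([(u-K[0,2])/K[0,0]*z,(v-K[1,2])/K[1,1]*z,z],-1)
    R=cv2.Rodrigues(np.array(c['rvec'],float))[0]
    w=(p-np.array(c['tvec']).reshape(3))@R
    w[z==0]=np.nan
    return w
E
python3 - <<'E'
from h import *
a=cam('scene');b=cam('side')
for n,c in(('scene',a),('side',b)): cv2.imwrite(f'pics/{n}1.png',cv2.resize(c['img'][...,::-1],(784,588)))
s=env.observe();print(s['time_s'],s['tool_pos'],s['tool_rot'],s['ft_force'],s['grip_width'])
E
```

```text
0.1 [ 6.24568072e+02 -5.46751956e-02  2.49510110e+02] [-2.22058529e+00 -2.22068616e+00  1.84907287e-03] [1.12187988 0.56687915 0.38807492] 85.72154481419177
```

View pics/scene1.png

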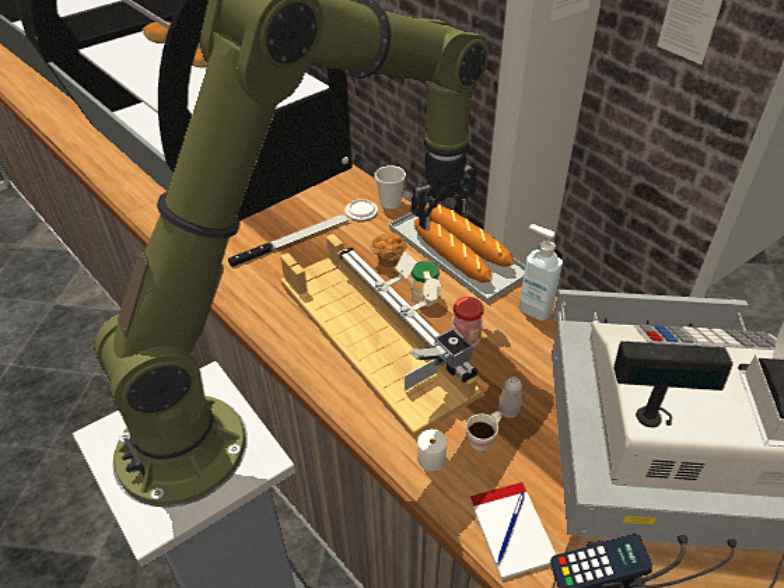

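View pics/side1.png

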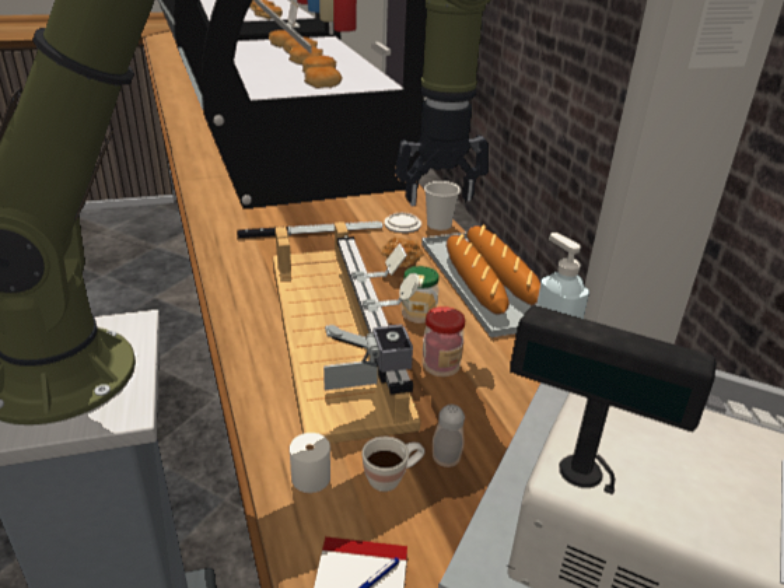

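The scene view shows the stop at (455,345), with the signs at (407,265) and (432,290). The side view shows the stop at (390,345) and the signs at (397,260) and (410,288). Next I'll zoom in and fit the rail.

Run:
```python
import numpy as np,cv2
from h import cloud
a=np.load('scene.npz');b=np.load('side.npz')
s1=cv2.resize(a['img'][150:290,230:350,::-1],None,fx=4,fy=4,interpolation=2)
s2=cv2.resize(b['img'][150:290,220:320,::-1],None,fx=4,fy=4,interpolation=2)
cv2.imwrite('pics/z.png',np.hstack([s1,s2])[:560,:800]); print(s1.shape,s2.shape)
for n,c in(('sc',a),('si',b)):
    w=cloud(c); img=c['img'].astype(int)
    P=lambda u,v:np.round(w[int(v/1.4),int(u/1.4)],1)
    pts=dict(sc=[(455,342),(407,265),(432,290),(425,315),(385,280),(350,255),(430,436),(482,428),(425,268),(468,305),(385,245)],si=[(392,337),(397,260),(410,288),(372,308),(355,270),(345,242),(310,448),(386,455),(450,410),(420,275),(445,320),(403,243)])[n]
    for p in pts: print(n,p,P(*p))
    m=(abs(w[...,2]-86)<4)&(w[...,0]>350)&(w[...,0]<750)&(abs(w[...,1])<350)
    sat=img.max(-1)-img.min(-1); m&=sat<40
    q=w[m]; 
    # robust line
    for k in range(4):
        A=np.polyfit(q[:,1],q[:,0],1); r=q[:,0]-np.polyval(A,q[:,1]); q=q[abs(r)<[60,40,22,16][k]]
    print(n,len(q),'x=',A,'y',q[:,1].min(),q[:,1].max(),'z',np.median(q[:,2]))
```

```text
(560, 480, 3) (560, 400, 3)
sc (455, 342) [ 495.  -199.6  136.9]
sc (407, 265) [569.7  49.8 118.1]
sc (432, 290) [565.6 -42.  113.9]
sc (425, 315) [581.5  -2.4  -2.4]
sc (385, 280) [578.1 141.9   1.7]
sc (350, 255) [512.3 183.8  85.2]
sc (430, 436) [ 361.  -292.5   55. ]
sc (482, 428) [ 459.  -326.3   34.3]
sc (425, 268) [619.9  48.4  84.2]
sc (468, 305) [ 612.1 -106.3   95. ]
sc (385, 245) [608.7 181.3  67.6]
sc 796 x= [3.39126202e-02 5.04001298e+02] y -248.25381804204028 202.72223070720975 z 85.9733861761839
si (392, 337) [ 496.4 -192.7  132.2]
si (397, 260) [571.2  48.1 116.4]
si (410, 288) [566.8 -44.3 115.1]
si (372, 308) [501.1 -52.5  88.3]
si (355, 270) [502.9  80.2  86.4]
si (345, 242) [508.3 190.3  85.5]
si (310, 448) [ 356.9 -300.3   48.9]
si (386, 455) [ 455.7 -318.1   30.8]
si (450, 410) [ 544.3 -312.2   89.9]
si (420, 275) [613.6  37.4  85.7]
si (445, 320) [ 602.2 -121.5   97.5]
si (403, 243) [622.9 184.1  73.1]
si 935 x= [2.68043183e-02 5.05027785e+02] y -251.43336108631001 202.31667243375657 z 85.27461851007321
```

View pics/z.png

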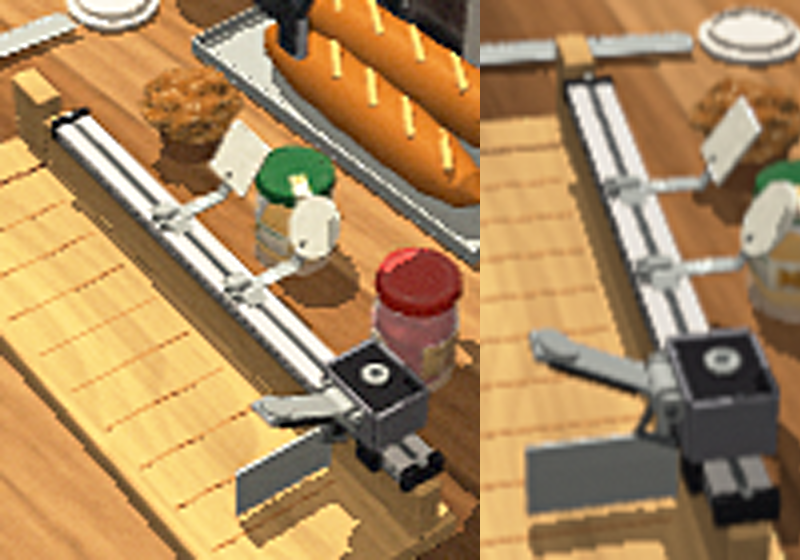

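The crop shows the white round sign at (313,228), on the right-hand clip. That clip comes first, so there is nothing to ride over. The square sign is on the left clip at (238,158).

Run:
```python
import numpy as np,cv2
from h import cloud
for n in('scene','side'):
    c=np.load(n+'.npz');w=cloud(c);img=c['img'].astype(int);sat=img.max(-1)-img.min(-1)
    th=np.arctan(0.030);ex=np.array([np.cos(th),-np.sin(th)]);ey=np.array([np.sin(th),np.cos(th)])
    o=np.array([504.5,0]); X=(w[...,:2]-o)@ex;Y=(w[...,:2]-o)@ey;Z=w[...,2]
    def rep(t,m):print(n,t,m.sum(),*[np.round(np.nanpercentile(v[m],[1,50,99]),1) for v in(X,Y,Z)])
    rep('signR',(X>40)&(X<85)&(Y>-80)&(Y<0)&(Z>92)&(Z<142)&(sat<40)&(img.min(-1)>120))
    rep('signL',(X>40)&(X<85)&(Y>10)&(Y<80)&(Z>92)&(Z<142)&(sat<40)&(img.min(-1)>120))
    rep('humpR',(abs(X)<11)&(Y>-80)&(Y<0)&(Z>88.5)&(Z<100))
    rep('top',(abs(X)<30)&(Y<-130)&(Z>126)&(Z<133))
    rep('stopall',(abs(X)<30)&(Y<-130)&(Z>95)&(Z<140))
    rep('lever',(X<-40)&(X>-130)&(Y<-130)&(Z>115)&(Z<180))
    rep('levertip',(X<-75)&(X>-130)&(Y<-130)&(Z>115)&(Z<180))
    rep('rail',(abs(X)<20)&(Y<200)&(Y>-150)&(abs(Z-86)<2.5))
    rep('jam',(X>60)&(X<150)&(Y<-60)&(Y>-160)&(Z>50)&(Z<110))
```

```text
scene signR 145 [47.4 62.7 76.7] [-62.4 -40.2 -17.3] [ 93.2 116.9 133.9]
scene signL 140 [51.6 63.6 77.4] [32.9 53.7 76.6] [ 96.2 115.2 135. ]
scene humpR 37 [-10.3   0.3  10. ] [-72.6 -44.8  -2.2] [88.6 91.2 95.6]
scene top 297 [-29.2  -4.4  27. ] [-582.5 -196.2 -163.1] [126.1 129.3 132.9]
scene stopall 1647 [-28.8   4.4  29.7] [-626.7 -545.4 -164.6] [ 96.2 109.4 136.3]
scene lever 147 [-98.9 -72.7 -40.6] [-206.8 -195.9 -180.8] [127.1 144.5 160.4]
scene levertip 69 [-99.4 -88.6 -75.3] [-204.8 -196.4 -181.2] [142.1 154.8 160.7]
scene rail 587 [-15.   -1.   16.8] [-138.    16.5  195.8] [83.6 86.  88.4]
scene jam 492 [ 73.3  96.7 132.6] [-143.  -120.2  -83.2] [ 51.9  93.8 100.4]
side signR 164 [50.8 63.1 75.9] [-62.4 -41.6 -18.3] [ 98.8 117.3 133.4]
side signL 149 [50.4 63.2 75.6] [32.1 50.8 77.1] [ 98.3 116.3 133.3]
side humpR 33 [-10.4  -2.5   8.5] [-58.1 -45.  -31.4] [88.6 89.7 93. ]
side top 480 [-28.6  -2.3  28.3] [-585.8 -201.2 -163.7] [126.1 128.9 132.8]
side stopall 2625 [-29.    4.3  29.4] [-585.8 -534.5 -167. ] [ 97.3 109.  135.1]
side lever 267 [-98.  -71.2 -41. ] [-208.5 -199.8 -181.5] [124.6 142.9 158.8]
side levertip 116 [-98.2 -86.8 -75.2] [-208.2 -200.2 -185.7] [142.1 153.3 159.3]
side rail 689 [-14.8  -0.2  17.2] [-103.2   26.3  197.4] [83.6 85.3 88.4]
side jam 827 [ 73.7  99.8 132.5] [-144.9 -129.8  -83.1] [51.2 89.3 98.4]
```

Call:
servo_tool([
  [-0.2,-0.3,0],
  [-0.4,-0.6,0],
  [-0.6,-0.9,0],
  [-0.65,-1,0],
  [-0.65,-1,0],
], spin=[-0.015,-0.015,-0.015,-0.015,-0.015], fingers=0)

```text
time_s: 0.72
tool_pos: [560.0, -100.3, 250.2]
tool_rot: [-2.256, -2.186, -0.0]
ft_force: [1.2, 0.1, 0.2]
grip_width: 0.2
grasp_force: 0.0
```

Call:
servo_tool([
  [-0.2,-0.3,0],
  [-0.4,-0.6,0],
  [-0.6,-0.9,0],
  [-0.63,-1,0],
  [-0.63,-1,0],
], spin=[0,0,0,0,0])

```text
time_s: 1.35
tool_pos: [497.9, -199.3, 250.2]
tool_rot: [-2.254, -2.188, -0.001]
ft_force: [-0.2, -0.2, 0.2]
grip_width: 0.0
grasp_force: 0.0
```

Call:
servo_tool([
  [0,-0.3,0],
  [0,-0.57,0],
  [0,-0.57,-0.25],
  [0,-0.57,-0.5],
  [0,-0.57,-0.5],
], spin=[0,0,0,0,0])

```text
time_s: 1.98
tool_pos: [497.4, -254.6, 198.6]
tool_rot: [-2.249, -2.188, 0.0]
ft_force: [0.6, -1.5, 0.9]
grip_width: 0.1
grasp_force: 0.0
```

Call:
servo_tool([
  [0,0,-0.3],
  [0,0,-0.6],
  [0,0,-0.78],
  [0,0,-0.78],
], spin=[0,0,0,0])

```text
time_s: 2.48
tool_pos: [497.7, -255.8, 122.1]
tool_rot: [-2.252, -2.189, -0.0]
ft_force: [-0.4, -0.0, 0.6]
grip_width: -0.1
grasp_force: 0.0
```

Run:
```python
from h import *
b=cam('side');cv2.imwrite('pics/s2.png',cv2.resize(b['img'][150:350,190:390,::-1],(600,600),interpolation=2))
s=env.observe();print(s['time_s'],s['tool_pos'],s['ft_force'])
```

```text
2.525 [ 498.0713749  -256.24477756  122.96021615] [ 0.09130257 -0.1224911   0.37771234]
```

View pics/s2.png

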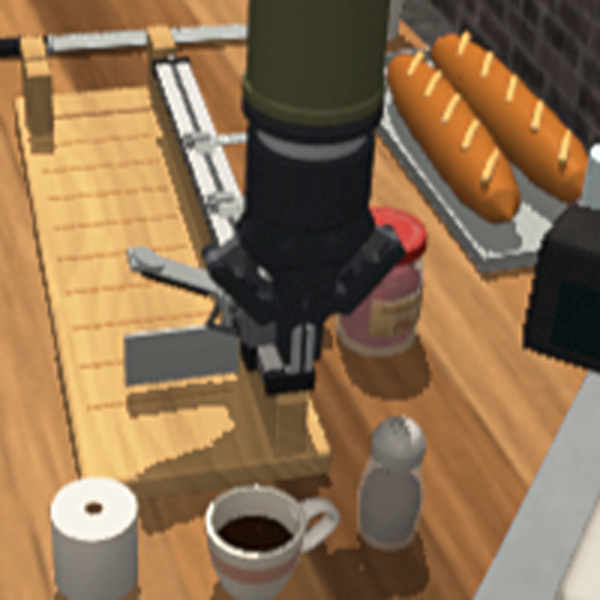

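The closed fingertip at (290,370) stands behind the stop's right end, and nothing else is touched. I'll start pushing.

Call:
servo_tool([
  [0,0.1,0],
  [0.01,0.2,0],
  [0.01,0.3,0],
  [0.01,0.4,0],
  [0.015,0.5,0],
], spin=[0,0,0,0,0])

```text
time_s: 3.15
tool_pos: [499.6, -207.8, 123.3]
tool_rot: [2.253, 2.184, 0.001]
ft_force: [1.8, -5.0, 2.7]
grip_width: -0.1
grasp_force: 2.6
```

Call:
servo_tool([
  [0,0.12,0],
  [0.01,0.24,0],
  [0.01,0.36,0],
  [0.01,0.48,0],
  [0.015,0.6,0],
], spin=[0,0,0,0,0])

```text
time_s: 3.78
tool_pos: [501.6, -147.8, 123.3]
tool_rot: [2.252, 2.184, 0.002]
ft_force: [2.8, -5.3, 0.4]
grip_width: -0.1
grasp_force: 2.9
```

```bash
cat > st.py <<'E'
from h import *
import sys
s=env.observe();print(s['time_s'],s['tool_pos'],s['ft_force'])
for n in('scene','side'):
    c=cam(n);w=cloud(c)
    th=np.arctan(0.030);ex=np.array([np.cos(th),-np.sin(th)]);ey=np.array([np.sin(th),np.cos(th)])
    o=np.array([504.5,0]); X=(w[...,:2]-o)@ex;Y=(w[...,:2]-o)@ey;Z=w[...,2]
    def rep(t,m):print(n,t,m.sum(),*[np.round(np.nanpercentile(v[m],[1,50,99]),1) for v in(X,Y,Z)])
    rep('lever',(X<-45)&(X>-110)&(abs(Y+120)<150)&(Z>115)&(Z<170))
    rep('tip',(X<-75)&(X>-110)&(abs(Y+120)<150)&(Z>115)&(Z<170))
    rep('top',(abs(X)<18)&(abs(Y+120)<140)&(Z>125)&(Z<136))
E
python3 st.py
```

```text
3.775 [ 501.61475545 -147.81852686  123.2561975 ] [ 2.7857272  -5.28497375  0.43702411]
scene lever 126 [-97.5 -75.4 -45.8] [-120.8 -109.8  -91.1] [131.  146.5 161.7]
scene tip 63 [-97.8 -87.9 -76.2] [-120.4 -110.6  -92.4] [144.  154.2 162.5]
scene top 49 [-17.1  -3.8  12. ] [-160.2 -112.6  -72.6] [125.2 129.4 134.9]
side lever 201 [-97.3 -73.5 -45.9] [-119.  -110.   -93.5] [129.  143.8 158.6]
side tip 95 [-97.5 -86.8 -75.8] [-117.5 -111.2  -92.2] [141.9 152.9 158.9]
side top 94 [-16.6  -5.9  14.1] [-159.2 -152.1  -74.2] [125.9 129.5 135.8]
```

Call:
servo_tool([
  [0,0.08,0],
  [0,0.16,0],
  [0.01,0.24,0],
  [0.01,0.32,0],
  [0.01,0.36,0],
], spin=[0,0,0,0,0])

```text
time_s: 4.5
tool_pos: [501.2, -110.3, 122.4]
tool_rot: [2.254, 2.188, 0.001]
ft_force: [1.7, -3.6, 2.4]
grip_width: -0.0
grasp_force: 1.7
```

Call:
servo_tool([
  [0,0.03,0],
  [0,0.06,0],
  [0,0.09,0],
  [0,0.12,0],
  [0,0.14,0],
], spin=[0,0,0,0,0])

```text
time_s: 5.12
tool_pos: [501.3, -97.6, 122.2]
tool_rot: [2.254, 2.187, -0.0]
ft_force: [2.1, -6.1, -0.3]
grip_width: 0.1
grasp_force: 2.8
```

Call:
servo_tool([
  [0,0.02,0],
  [0,0.04,0],
  [0,0.06,0],
], spin=[0,0,0])

```text
time_s: 5.5
tool_pos: [501.5, -92.0, 122.3]
tool_rot: [2.255, 2.186, -0.0]
ft_force: [3.8, -5.6, -1.3]
grip_width: 0.0
grasp_force: 3.0
```

```bash
python3 st.py
```

```text
5.5 [501.47756063 -92.00953551 122.26908361] [ 3.7580729  -5.62662559 -1.30228767]
scene lever 115 [-96.5 -74.2 -45.8] [-65.6 -54.4 -37.7] [130.1 145.5 161.7]
scene tip 56 [-96.6 -88.1 -75.7] [-64.5 -54.6 -38.7] [144.1 155.1 162. ]
scene top 47 [-16.9  -3.3  10.4] [-103.9  -95.8  -17.4] [126.1 130.8 135.6]
side lever 181 [-97.3 -73.4 -46.2] [-65.1 -57.3 -40.3] [127.2 144.2 158.6]
side tip 85 [-97.6 -86.6 -75.6] [-64.5 -57.4 -41.4] [142.8 152.6 158.8]
side top 90 [-17.8  -7.6  14. ] [-104.4  -98.2  -18.8] [125.4 129.8 135.7]
```

Call:
servo_tool([
  [0,0.02,0],
  [0,0.03,0],
  [0,0.03,0],
], spin=[0,0,0])

```text
time_s: 5.98
tool_pos: [500.0, -87.0, 121.9]
tool_rot: [-2.252, -2.187, 0.001]
ft_force: [0.2, -0.1, -0.5]
grip_width: -0.0
grasp_force: 0.0
```

Call:
servo_tool([
  [0,0.01,0],
  [0,0.02,0],
  [0,0.02,0],
], spin=[0,0,0])

```text
time_s: 6.35
tool_pos: [500.9, -85.8, 122.2]
tool_rot: [-2.254, -2.188, 0.0]
ft_force: [0.3, -0.4, 0.2]
grip_width: -0.2
grasp_force: 0.0
```

The push force dropped to zero, which is what the click-in should feel like. I'll back off, look, and measure.

Call:
servo_tool([
  [0,-0.15,0],
  [0,-0.3,0],
  [0,-0.3,0],
], spin=[0,0,0])

```text
time_s: 6.72
tool_pos: [500.7, -118.4, 122.2]
tool_rot: [2.258, 2.184, -0.001]
ft_force: [0.5, 0.9, 0.6]
grip_width: -0.1
grasp_force: 0.0
```

```bash
python3 st.py
python3 - <<'E'
import numpy as np,cv2
a=np.load('scene.npz');b=np.load('side.npz')
cv2.imwrite('pics/z3.png',np.hstack([cv2.resize(c['img'][130:270,x:x+100,::-1],(400,560),interpolation=2) for c,x in((a,240),(b,210))]))
E
```

```text
6.725 [ 500.7440234  -118.40080506  122.19803847] [0.46235789 0.93841183 0.55157911]
scene lever 110 [-96.4 -75.5 -46.9] [-54.  -44.6 -29.4] [130.7 146.3 160.3]
scene tip 57 [-96.5 -87.1 -75.2] [-52.7 -44.8 -28.2] [142.5 155.  160.3]
scene top 144 [-17.2  -3.4  17.1] [-130.2  -34.3   -7.3] [125.5 130.2 135.7]
side lever 179 [-97.2 -73.3 -45.9] [-55.  -47.5 -30.3] [127.3 144.  158.7]
side tip 84 [-97.3 -86.  -75.2] [-55.1 -47.5 -30.1] [142.5 153.  159.4]
side top 114 [-17.6  -9.5  12.7] [-130.5 -116.1  -11.8] [125.2 129.2 135.4]
```

View pics/z3.png

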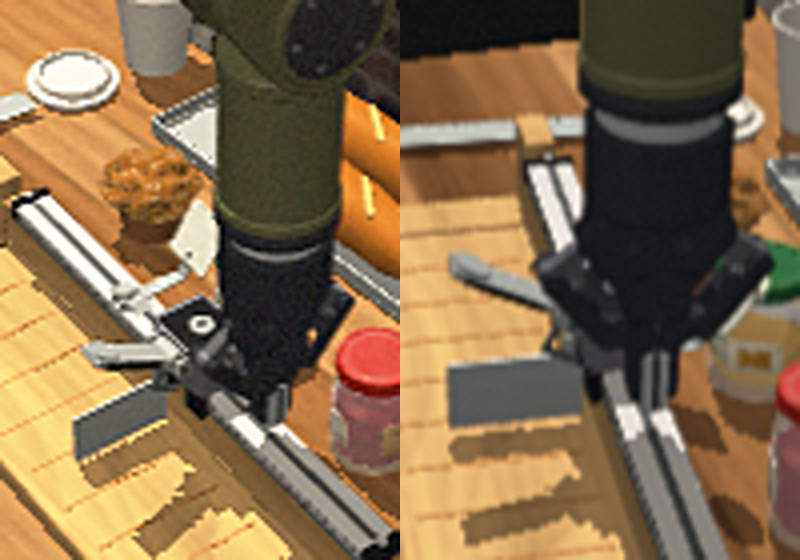

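The lever's centre is now at rail y ≈ -42, against a seat at about -41, and it is still raised. The pictures show the stop sitting over the round clip, with its screw at (200,323) and the lever at (110,352). Next I'll raise the tool, move above the pad and press.

Call:
servo_tool([
  [0,0,0.3],
  [0,0,0.6],
  [0,0,0.9],
  [-0.4,0.35,0.9],
  [-0.8,0.78,0.9],
], spin=[0,0,0,0,0])

```text
time_s: 7.45
tool_pos: [420.2, -37.1, 212.5]
tool_rot: [2.255, 2.186, 0.001]
ft_force: [1.5, 0.9, -0.2]
grip_width: -0.2
grasp_force: 0.0
```

Call:
servo_tool([
  [-0.1,0,0],
  [-0.1,0,0],
  [-0.1,0,0],
], spin=[0,0,0])

```text
time_s: 7.82
tool_pos: [412.1, -38.7, 212.4]
tool_rot: [2.255, 2.186, 0.001]
ft_force: [0.9, 0.4, -0.3]
grip_width: 0.1
grasp_force: 0.0
```

Call:
servo_tool([
  [0,0,-0.12],
  [0,0,-0.24],
  [0,0,-0.32],
  [0,0,-0.38],
  [0,0,-0.38],
], spin=[0,0,0,0,0])

```text
time_s: 8.45
tool_pos: [410.8, -38.0, 173.8]
tool_rot: [-2.254, -2.188, 0.001]
ft_force: [-0.3, 0.5, 0.5]
grip_width: -0.2
grasp_force: 0.0
```

```bash
python3 st.py | grep -v top
python3 - <<'E'
import numpy as np,cv2
a=np.load('scene.npz');b=np.load('side.npz')
cv2.imwrite('pics/z4.png',np.hstack([cv2.resize(c['img'][130:270,x:x+100,::-1],(400,560),interpolation=2) for c,x in((a,220),(b,190))]))
E
```

```text
8.45 [410.82171904 -37.97153695 173.80033326] [-0.25204891  0.48999801  0.52588906]
scene lever 128 [-105.   -75.4  -46. ] [-54.6 -47.2 -25.8] [128.7 140.9 169.6]
scene tip 64 [-105.6  -93.   -76.3] [-54.6 -48.2 -31.5] [138.2 151.8 169.8]
side lever 226 [-104.2  -80.2  -45.4] [-56.3 -48.5 -28.9] [126.7 141.5 169.3]
side tip 129 [-104.3  -89.6  -75.6] [-55.7 -49.  -33.4] [138.2 149.7 169.6]
```

View pics/z4.png

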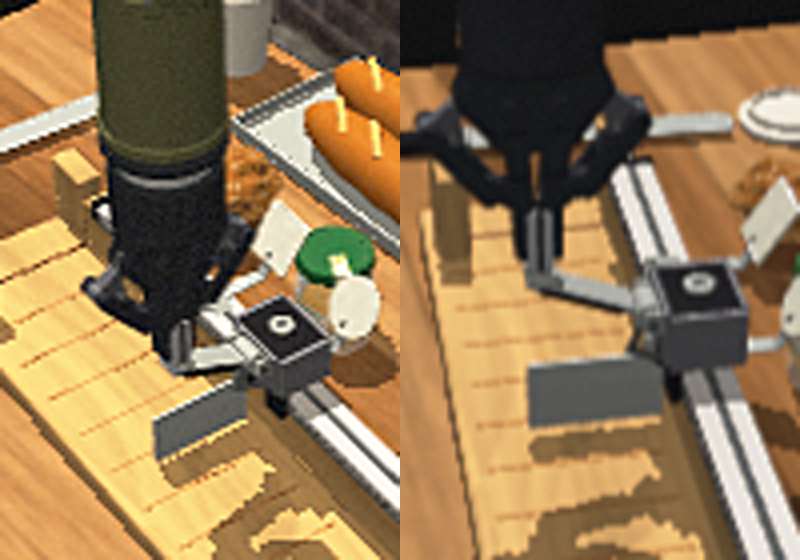

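The fingertip sits on the pad, at (180,365) on the left and (540,275) on the right, and the stop lines up with the round sign's arm. Pressing now.

Call:
servo_tool([
  [0,0,-0.06],
  [0,0,-0.12],
  [0,0,-0.18],
  [0,0,-0.24],
  [0,0,-0.26],
], spin=[0,0,0,0,0])

```text
time_s: 9.18
tool_pos: [410.7, -38.0, 147.7]
tool_rot: [-2.254, -2.187, 0.001]
ft_force: [-2.0, 0.3, 2.4]
grip_width: -0.1
grasp_force: 1.0
```

Call:
servo_tool([
  [0,0,-0.01],
  [0,0,-0.02],
  [0,0,-0.03],
], spin=[0,0,0])

```text
time_s: 9.55
tool_pos: [411.0, -38.0, 145.5]
tool_rot: [2.254, 2.188, 0.0]
ft_force: [-4.4, 0.1, 12.0]
grip_width: 0.4
grasp_force: 6.0
```

Call:
servo_tool([
  [0,0,-0.01],
  [0,0,-0.01],
  [0,0,-0.01],
], spin=[0,0,0])

```text
time_s: 9.93
tool_pos: [411.0, -38.0, 145.2]
tool_rot: [2.254, 2.187, 0.0]
ft_force: [-5.4, 0.8, 15.4]
grip_width: -0.3
grasp_force: 7.8
```

Call:
servo_tool([
  [0,0,0.1],
  [0,0,0.4],
  [0,0,0.8],
  [0,0,1],
  [0,0,1],
], spin=[0,0,0,0,0])

```text
time_s: 10.55
tool_pos: [412.2, -38.1, 245.8]
tool_rot: [2.252, 2.185, 0.004]
ft_force: [-0.5, 0.1, 0.2]
grip_width: 0.1
grasp_force: 0.0
```

```bash
python3 st.py
python3 - <<'E'
import numpy as np,cv2
a=np.load('scene.npz');b=np.load('side.npz')
cv2.imwrite('pics/z5.png',np.hstack([cv2.resize(c['img'][130:270,x:x+100,::-1],(400,560),interpolation=2) for c,x in((a,220),(b,190))]))
E
```

```text
10.55 [412.16958307 -38.08536699 245.80191822] [-0.45989114  0.08243693  0.18345555]
scene lever 167 [-104.7  -76.2  -45.7] [-53.8 -42.3 -26. ] [116.1 123.4 130.3]
scene tip 88 [-104.7  -91.3  -75.1] [-53.7 -42.7 -26.6] [117.2 124.2 131. ]
scene top 187 [-17.6  -1.9  17.5] [-71.5 -42.7  -7.9] [125.8 129.9 135.3]
side lever 215 [-105.2  -76.5  -45.3] [-55.2 -46.4 -29.1] [116.9 122.9 127.6]
side tip 112 [-105.3  -90.6  -75.4] [-54.2 -47.  -29.6] [116.9 123.3 127.6]
side top 245 [-17.6  -0.8  17.1] [-72.4 -45.4  -8.1] [126.  129.1 134.3]
```

View pics/z5.png

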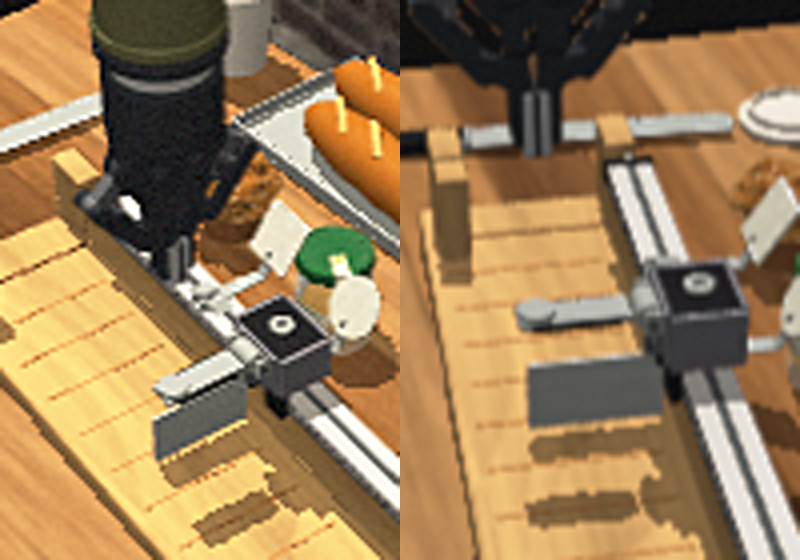

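The lever is level, with its tip and root at the same height, at (170,385) and (540,312). The stop is on the round clip and the tool is clear. Handing in.

```bash
python3 -c "
from workcell import env
print(env.finish_job())"
```

```text
the job is handed in; nothing more can be done
None
```

The stop clicked into the round-sign clip's notch, its lock lever is pressed flat, the arm is clear, and the job was handed in at about 10.6 s; no verdict was returned.

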